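# Slide a specimen cup under the reader and hold its shutter open at the mark

## Robot

A 7-joint arm with a two-finger parallel gripper is mounted at the origin on a cart in front of the work surface, level with it; the furniture and walls round the work are solid. World frame = base frame: x ahead of the robot, y to its left, z up, the work surface at z = 0. Lengths are in m, angles in rad, forces in N, time in s.
With the tool pointing down it reaches from about 0.4 to 0.875 m from the base axis. Payload 19.3 kg.
Tool frame: the origin (TCP) lies at the very end of the fingers, on their centre line; the grasp point (between the pads) lies 19 mm behind it (robot.grip_point_offset is the distance from the TCP to the grasp point, in m); z points along the fingers, y is the line along which they close (so a half turn about z gives the same grasp; the last joint's range is limited). The gripper opens to 85 mm and grips with 20 to 120 N. Pads are 22 mm wide; open, the fingers measure 114 mm over their backs; the gripper's body (76 mm by 85 mm) begins 54 mm behind the grasp point. The pads swing forward as they close: fully open they stand 13 mm farther back than shut.
Start: joints at [-1.23, 0.521, -0.036, 1.599, 0.021, 1.021, -0.113], TCP at [0.25, 0.573, 0.231] pointing down, gripper open.
Joint ranges: [-2.91, 2.91], [-0.3, 2.13], [-1.5, 1.42], [0.17, 2.43], [-1.26, 4.41], [0.16, 1.93], [-2.52, 2.52]. Speed limits (rad/s): [1.89, 1.89, 2.39, 2.39, 3.01, 3.01, 3.01].

## Interface

Orientations are given as a unit quaternion [w, x, y, z].
In Python, from cell import robot, viewer gives the robot as it stands.
- The arm moves only by the tool drive_tool, never from a script. Its argument "deltas" is a list of rows, each an object with "dr": the turn, a rotation vector about the tool's x, y, z in units of 180 degrees (1.0 is 180 degrees), a list of three; "travel": the shift along the tool's x, y, z in units of 0.4 m (1.0 is 0.4 m), a list of three; "grip": the opening, from 0 (shut) to 1 (fully open). A call has 1 to 12 rows; each row shifts and turns the commanded pose from where the row before left it, along the tool's axes as they then stand; what a row does not reach is not made up. A row lasts 1/8 s, in which the tool goes at most 62.5 mm and 10.7 degrees, less where a joint would pass 70% of its speed; a pose out of reach is approached as far as the arm can. A call with a number of a shift or a turn outside -1 to 1 is refused whole. A call with a gripper value outside its range is refused whole. The fingers move at their own pace and stop on an object; "newtons" is the grip in N (left out, the last holds). Time passes only in rows, so rows that do not move let the fingers close. It gives the time, the measured TCP pose, the force, the opening and the grip force at its end, in the units of the state.
- robot.state(): the state, without advancing time (a new reading comes with each control period).
- viewer.camera(name): name is "scene" or "top" or "wrist"; returns a dict with "frame" (400x640x3 uint8, red, green, blue), "fx", "fy", "cx", "cy" (pixels), "R" (3x3) and "t" (3): a world point X has camera coordinates R X + t. Camera axes: x right, y down, z forward; pixel columns grow to the right and rows downward; lengths in m; the calibration is good to about 2 mm. A picture is of the moment at which its call begins. There is no depth.
- robot.close_job(): hands the job in; it is judged then, once.
The state is a dict: "clock": time; "joint_pos": joint angles; "joint_velocities": joint speeds; "joint_efforts": joint torques, N m; "tcp_pos": TCP position; "tool_rot": TCP orientation; "contact_force": force on the tool from outside, world axes, zero at the start; "torque": the same for the moment, N m; "width": finger opening in m; "grasp_force": force on a finger pad.
Only numpy, scipy, OpenCV 4.12 (cv2) and the standard library are available. Lean on these libraries where they do the work, as an engineer would, in place of code of your own. Each camera call takes 0.05 s, during which the arm holds its last target. There are 200 camera calls.

## Task

On the cup reader, slide the yellow-lidded specimen cup along the deck, upright and without lifting it, from its grey circle into the middle of the yellow circle in front of the window. Only then pull the spring-return shutter out by its orange post until the black line on the post stands level with the red marker on the rail, and finish with the gripper still holding the shutter there. Leave the white-lidded cup and the bottles alone.

Things in the scene. Friction and masses are not known exactly. Their poses are not given: they have to be found in the camera images.
- reader: Fixed cup reader. Origin: underside, below the yellow circle's middle; x from the deck's front to the housing, y left along the row of circles. Grey deck 10 mm thick, x -55..160, y -150..150 mm. White circles, coloured rims (radius 34), x = 0: yellow y = 0, grey y = +100 and -100. Housing with window: x 65..150, y -60..60, top at 95 mm. Rail at x = 85, y -60..-205, 24 mm wide, top at 30 mm.
- read_spot (a point): Middle of the yellow circle, on the deck's top face (10 mm above the worktop).
- cup_yellow: Loose specimen cup with a yellow screw lid, about 0.1 kg, standing on the left or the right grey circle (not always in its middle). Origin: centre of its underside. Body 50 mm in diameter up to 58 mm, lid 57.6 mm in diameter from 58 to 71 mm above the origin.
- cup_white: Loose specimen cup of the same size with a white lid, on the other grey circle. Leave it alone.
- shutter: Spring-return shutter: orange blade behind the window, steel bar (top 57 mm above the worktop) out of the housing's right side, orange upright post at its end. Slides along the reader's -y (out, to the right) by 0 to 80 mm; starts shut (0); a spring pulls it back: about 4 N shut, 8 to 12 N at the marker. Origin: at the reader's y = 0 when shut; axes as the reader's.
- post_grip (a point): Grip point on the post's centreline, 88 mm above the worktop. The post is 14 x 14 mm, sides parallel to the reader's axes, free from 57 mm (bar) to its top at 104 mm; its centre is 45 mm beyond the housing's side when shut. Black line across the middle of its top and down its front.
- marker: Red marker clip across the rail, 5 mm wide along it, at a place that differs each time, 42 to 66 mm beyond the shut post. Fixed. Origin: on the worktop under the rail's centreline, at the clip's middle; axes as the reader's. Top 33 mm above the worktop, below the bar. The post is level with it when post_grip has y = 0 in this frame.
- buffer: Bystander: loose white bottle with a green cap, 45 mm in diameter, 106 mm high, right of the reader near the front. Origin: centre of its underside.
- saline: Bystander: loose white bottle with a blue cap, 49 mm in diameter, 123 mm high, right of the reader at the back. Origin: centre of its underside.
- microscope: Fixed microscope standing left of the reader, about x 0.42 to 0.72, y 0.31 to 0.50 m and 0.4 m high with eyepieces to the near left; keep the arm clear of it. Origin: centre of its foot.
- monitor_end: Fixed computer monitor behind and to the right of the reader; its screen stands beyond x = 0.68 m. Origin: underside of its foot.
Not all that is in view belongs to the job. Of the things like the cup_yellow, leave any that is purple or turquoise; of the rest the smaller one is meant.

How it is judged:
By the outcome, as a careful person would: the job done as asked, in the order asked, and still so for the second after the job is handed in, while the arm keeps its last pose, push and grip.
It also fails if it takes over 45 s, if anything falls off the work surface, if the arm or the gripper's body presses on something with over 40 N, if the wrist force passes 120 N, or if a joint passes its speed limit or range.

## Working session

There is one attempt and no reset: what is moved stays moved. The work goes in short steps, Python scripts to look and compute and a tool call to move; the robot and the scene stay as the last step left them, time stands still between calls to the robot, and variables do not carry over. Pictures are saved under pics/ and viewed, at most 11 in all, crops included, and the job is handed in when it is done.

Besides the shell and the picture viewer there is one more tool, called after ">>>" as a command line: name --argument value ..., lists and objects as JSON in quotes. drive_tool: Moves the arm, as the interface text tells. Shifts and turns lie within -1 to 1; 1 stands for 0.4 m of shift or 180 degrees of turn. Its arguments: {"type":"object","properties":{"deltas":{"type":"array","items":{"type":"object","properties":{"dr":{"type":"array","items":{"type":"number"}},"travel":{"type":"array","items":{"type":"number"}},"grip":{"type":"number"}}}},"newtons":{"type":"number"}},"required":["deltas"]}

```bash
mkdir -p pics; ls; python3 - <<'E'
from cell import robot, viewer
import cv2, pickle
s=robot.state(); print(s, robot.grip_point_offset)
d={}
for n in("scene","top"):
    c=viewer.camera(n); d[n]=c; cv2.imwrite(f"pics/{n}0.png",c["frame"][:,:,::-1])
    print(n,c["fx"],c["cx"],c["cy"],c["R"],c["t"])
pickle.dump(d,open("c0.pkl","wb"))
E
```

```text
pics
{'clock': 0.0, 'joint_pos': array([-1.23019957,  0.5220158 , -0.03632627,  1.5999601 ,  0.02117191,
        1.02105199, -0.11281843]), 'joint_velocities': array([-0.00099619, -0.00015075,  0.00076163, -0.00049209,  0.00045231,
        0.00233816, -0.00138626]), 'joint_efforts': array([-1.36295726e-03, -9.27125144e+01,  1.97878540e+00, -3.69937921e+01,
        1.76878273e-02,  8.12626473e-03, -5.56669215e-05]), 'tcp_pos': array([0.24949159, 0.57271636, 0.23074176]), 'tool_rot': array([-8.33169950e-05,  2.03979154e-01,  9.78975091e-01, -5.19171604e-04]), 'contact_force': array([ 0.57082629, -0.07845994, -0.01361637]), 'torque': array([ 0.03381849, -0.02021273, -0.02288163]), 'grasp_force': 0.0, 'width': 0.0852215214304034} 0.0187
scene 463.8599529292842 314.19571682285044 201.8310424549385 [[ 0.53388099 -0.84538195  0.01733359]
 [-0.63317917 -0.41328766 -0.6544291 ]
 [ 0.56040631  0.33841199 -0.75592466]] [-0.29628008  0.45122013  1.2988655 ]
top 403.6114326772601 314.4568038360524 200.9610043381222 [[-0.01098655 -0.99993367  0.0034576 ]
 [-0.98454537  0.01021293 -0.17483164]
 [ 0.17478473 -0.00532496 -0.98459227]] [0.0301356  0.59612693 1.33519028]
```

View pics/scene0.png

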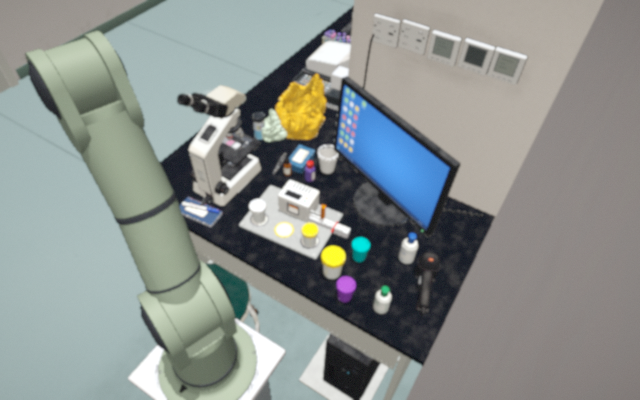

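View pics/top0.png

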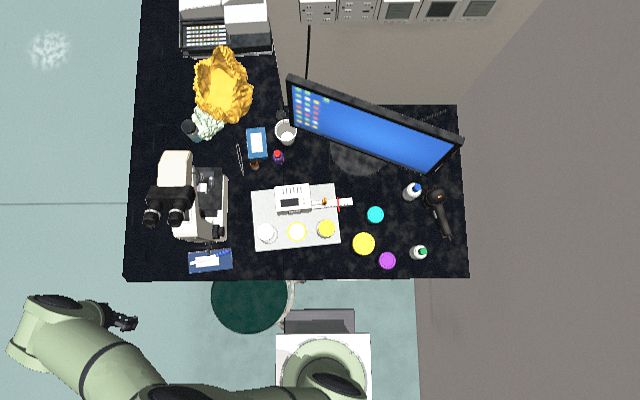

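Candidates for the yellow-lidded cup:
- Yellow lid on the right grey circle: scene (310,232), top (326,228).
- Larger yellow lid off the deck: scene (333,260), top (364,243).
- Turquoise: top (375,214).
- Purple: top (388,260).

I choose the smaller yellow one on the deck and will check it in a crop.

```bash
cat > h.py <<'E'
import numpy as np, cv2
def ray(c,u,v,z):
    R,t=c["R"],c["t"]; o=-R.T@t
    d=R.T@np.array([(u-c["cx"])/c["fx"],(v-c["cy"])/c["fy"],1.]); return o+d*(z-o[2])/d[2]
def proj(c,X):
    p=c["R"]@np.asarray(X,float)+c["t"]; return c["fx"]*p[0]/p[2]+c["cx"],c["fy"]*p[1]/p[2]+c["cy"]
def blobs(c,lo,hi,box,amin=5):
    h=cv2.cvtColor(c["frame"],cv2.COLOR_RGB2HSV); m=cv2.inRange(h,lo,hi)
    k=np.zeros_like(m); u0,v0,u1,v1=box; k[v0:v1,u0:u1]=255; m&=k
    n,l,s,ce=cv2.connectedComponentsWithStats(m)
    return [(tuple(s[i]),ce[i]) for i in range(1,n) if s[i][4]>=amin]
E
python3 - <<'E'
import pickle,cv2,numpy as np
from h import *
d=pickle.load(open("c0.pkl","rb"))
t=d["top"]; s=d["scene"]
a=cv2.resize(t["frame"][175:275,240:400,::-1],None,fx=5,fy=5,interpolation=cv2.INTER_CUBIC); cv2.imwrite("pics/tc.png",a)
for n,c,b in(("top",t,(245,175,400,270)),("scene",s,(230,170,370,290))):
    print(n)
    for nm,lo,hi,z in(("yel",(22,110,100),(35,255,255),.081),("org",(5,130,100),(20,255,255),.104),("red",(0,150,100),(4,255,255),.033)):
        for st,ce in blobs(c,lo,hi,b): print(nm,st,ce.round(1),ray(c,*ce,z).round(4))
# deck
g=cv2.cvtColor(t["frame"],cv2.COLOR_RGB2GRAY); k=np.zeros_like(g);k[170:270,240:360]=1
m=((g>110)*k).astype(np.uint8)
cs,_=cv2.findContours(m,cv2.RETR_EXTERNAL,cv2.CHAIN_APPROX_NONE); cn=max(cs,key=cv2.contourArea)
P=np.array([ray(t,*p[0],.01)[:2] for p in cn]); print(cv2.minAreaRect((P*1000).astype(np.float32)))
E
```

```text
top
yel (np.int32(318), np.int32(220), np.int32(17), np.int32(17), np.int32(210)) [326.1 227.7] [ 0.5006 -0.0137  0.081 ]
yel (np.int32(287), np.int32(223), np.int32(13), np.int32(18), np.int32(31)) [290.6 233.2] [0.4834 0.1042 0.081 ]
yel (np.int32(295), np.int32(222), np.int32(12), np.int32(18), np.int32(27)) [302.6 229.1] [0.4966 0.0644 0.081 ]
yel (np.int32(352), np.int32(232), np.int32(23), np.int32(23), np.int32(418)) [363.1 243.2] [ 0.4479 -0.1355  0.081 ]
org (np.int32(323), np.int32(198), np.int32(4), np.int32(7), np.int32(12)) [324.2 201.1] [ 0.5865 -0.0084  0.104 ]
red (np.int32(337), np.int32(197), np.int32(2), np.int32(4), np.int32(5)) [337.2 198.4] [ 0.6081 -0.0558  0.033 ]
red (np.int32(338), np.int32(202), np.int32(2), np.int32(10), np.int32(15)) [338.3 207.3] [ 0.5767 -0.0591  0.033 ]
scene
yel (np.int32(302), np.int32(223), np.int32(16), np.int32(15), np.int32(193)) [309.5 230. ] [ 0.4958 -0.0177  0.081 ]
yel (np.int32(320), np.int32(245), np.int32(27), np.int32(23), np.int32(490)) [333. 256.] [ 0.4498 -0.134   0.081 ]
org (np.int32(322), np.int32(204), np.int32(5), np.int32(14), np.int32(36)) [323.  209.1] [ 0.5786 -0.0175  0.104 ]
((556.2039794921875, 64.51918029785156), (224.87367248535156, 356.94085693359375), 5.2669806480407715)
```

View pics/tc.png

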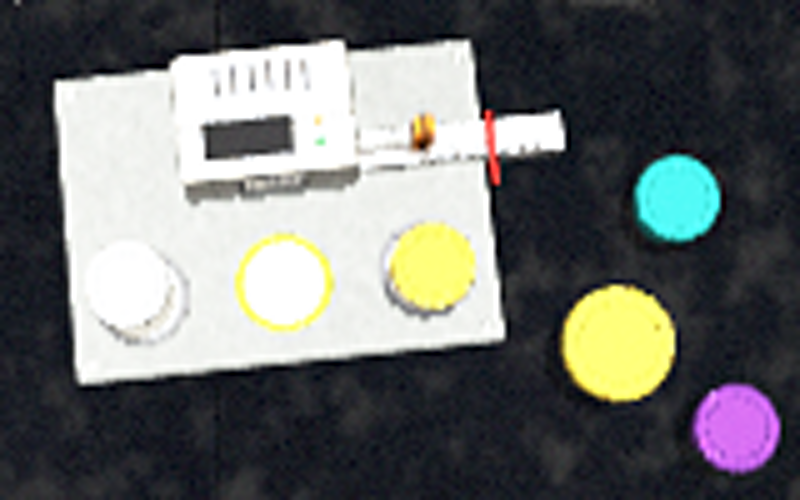

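The crop shows the small yellow lid (crop 432,266) on the deck's right grey circle. The larger yellow one (crop 619,343) is off the deck, so the choice stands. Post is at crop (423,130) and the marker at (492,147).

```bash
python3 - <<'E'
import pickle,cv2,numpy as np
from h import *
d=pickle.load(open("c0.pkl","rb")); t=d["top"]
C=lambda x,y:(240+(x+.5)/5-.5,175+(y+.5)/5-.5)
for p in((78,384),(503,340),(470,40),(55,82)): print("deck",ray(t,*C(*p),.01).round(4))
h=cv2.cvtColor(t["frame"],cv2.COLOR_RGB2HSV); m=cv2.inRange(h,(20,70,100),(38,255,255)); m[:, :284]=0;m[:,312:]=0;m[:216]=0;m[246:]=0
ys,xs=np.nonzero(m); e=cv2.fitEllipse(np.c_[xs,ys].astype(np.float32)); print(e, ray(t,*e[0],.01).round(4))
for z in(.3,.38): print("eyep",[ray(t,*p,z)[:2].round(3) for p in((145,215),(165,225),(190,222),(230,240))])
E
```

```text
deck [0.4285 0.2309 0.01  ]
deck [ 0.4558 -0.0645  0.01  ]
deck [ 0.6699 -0.0456  0.01  ]
deck [0.6423 0.2504 0.01  ]
((296.31011962890625, 231.14553833007812), (17.9422664642334, 18.20343017578125), 68.38371276855469) [0.4974 0.0882 0.01  ]
eyep [array([0.518, 0.499]), array([0.489, 0.442]), array([0.497, 0.373]), array([0.445, 0.26 ])]
eyep [array([0.506, 0.465]), array([0.479, 0.412]), array([0.486, 0.348]), array([0.439, 0.244])]
```

>>> drive_tool --deltas '[{"dr": [0, 0, -0.053], "travel": [0, 0, 0], "grip": 1}, {"dr": [0, 0, -0.053], "travel": [0, 0, 0], "grip": 1}, {"dr": [0, 0, -0.054], "travel": [0, 0, 0], "grip": 1}, {"dr": [0, 0, 0], "travel": [-0.006, -0.112, 0], "grip": 1}, {"dr": [0, 0, 0], "travel": [-0.006, -0.112, 0], "grip": 1}, {"dr": [0, 0, 0], "travel": [-0.006, -0.112, 0], "grip": 1}, {"dr": [0, 0, 0], "travel": [-0.006, -0.112, 0], "grip": 1}, {"dr": [0, 0, 0], "travel": [-0.006, -0.112, 0], "grip": 1}]'

```text
clock: 1.1
tcp_pos: [0.2821, 0.3494, 0.2311]
tool_rot: [-0.0, -0.046, 0.999, -0.0]
contact_force: [2.1, -0.7, -0.4]
width: 0.0855
grasp_force: 0.0
```

>>> drive_tool --deltas '[{"dr": [0, 0, 0], "travel": [-0.051, -0.105, 0], "grip": 1}, {"dr": [0, 0, 0], "travel": [-0.051, -0.105, 0], "grip": 1}, {"dr": [0, 0, 0], "travel": [-0.051, -0.105, 0], "grip": 1}, {"dr": [0, 0, 0], "travel": [-0.051, -0.105, 0], "grip": 1}, {"dr": [0, 0, 0], "travel": [-0.051, -0.105, 0], "grip": 1}, {"dr": [0, 0, 0], "travel": [-0.051, -0.105, 0], "grip": 1}, {"dr": [0, 0, 0], "travel": [-0.051, -0.105, 0], "grip": 1}, {"dr": [0, 0, 0], "travel": [-0.051, -0.105, 0], "grip": 1}, {"dr": [0, 0, 0], "travel": [-0.051, -0.105, 0], "grip": 1}, {"dr": [0, 0, 0], "travel": [0, 0, 0], "grip": 1}]'

```text
clock: 2.35
tcp_pos: [0.5004, -0.0116, 0.2309]
tool_rot: [-0.0, -0.044, 0.999, -0.001]
contact_force: [-0.4, 0.7, 0.2]
width: 0.0854
grasp_force: 0.0
```

```bash
python3 - <<'E'
from cell import robot, viewer
import cv2, pickle
from h import *
w=viewer.camera("wrist"); pickle.dump(w,open("w1.pkl","wb")); cv2.imwrite("pics/w1.png",w["frame"][:,:,::-1])
print(robot.state()["tcp_pos"],(-w["R"].T@w["t"]).round(3),w["R"][2].round(2),w["fx"])
for nm,lo,hi,z in(("yel",(22,110,100),(35,255,255),.081),("org",(5,130,100),(20,255,255),.104),("red",(0,150,100),(4,255,255),.033)):
    for st,ce in blobs(w,lo,hi,(0,0,640,400),60): print(nm,st,ce.round(1),ray(w,*ce,z).round(4))
E
```

```text
[ 0.49961624 -0.00969901  0.23087279] [ 0.416 -0.018  0.375] [ 0.33  0.03 -0.94] 303.1547286859021
yel (np.int32(150), np.int32(71), np.int32(87), np.int32(85), np.int32(5680)) [192.5 112.4] [ 0.4459 -0.1385  0.081 ]
yel (np.int32(376), np.int32(140), np.int32(55), np.int32(54), np.int32(664)) [402.4 166. ] [0.4796 0.0661 0.081 ]
yel (np.int32(292), np.int32(150), np.int32(55), np.int32(56), np.int32(2373)) [319.2 177.5] [ 0.4985 -0.0151  0.081 ]
org (np.int32(311), np.int32(263), np.int32(6), np.int32(13), np.int32(69)) [313.4 269.3] [ 0.5905 -0.0132  0.104 ]
org (np.int32(318), np.int32(263), np.int32(6), np.int32(13), np.int32(71)) [320.5 269.2] [ 0.5897 -0.0059  0.104 ]
red (np.int32(276), np.int32(214), np.int32(6), np.int32(37), np.int32(133)) [278.7 230.5] [ 0.5845 -0.059   0.033 ]
```

View pics/w1.png

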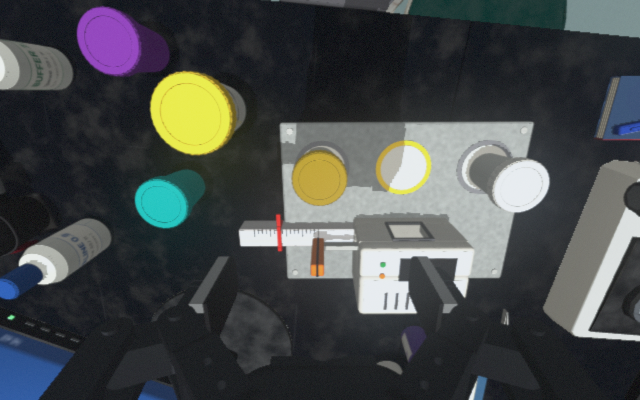

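>>> drive_tool --deltas '[{"dr": [0, 0, 0], "travel": [0.0025, -0.012, 0.09], "grip": 1}, {"dr": [0, 0, 0], "travel": [0, 0, 0.09], "grip": 1}, {"dr": [0, 0, 0], "travel": [0, 0, 0.09], "grip": 1}, {"dr": [0, 0, 0], "travel": [0, 0, 0.09], "grip": 1}, {"dr": [0, 0, 0], "travel": [0, 0, 0.06], "grip": 1}, {"dr": [0, 0, 0], "travel": [0, 0, 0.03], "grip": 1}, {"dr": [0, 0, 0], "travel": [0, 0, 0], "grip": 1}]' --newtons 25

```text
clock: 3.28
tcp_pos: [0.4987, -0.0129, 0.0511]
tool_rot: [-0.0, -0.046, 0.999, 0.0]
contact_force: [-0.2, -0.1, 1.1]
width: 0.0856
grasp_force: 0.0
```

```bash
python3 - <<'E'
from cell import robot, viewer
import cv2, pickle
from h import *
w=pickle.load(open("w1.pkl","rb"))
h=cv2.cvtColor(w["frame"],cv2.COLOR_RGB2HSV); m=cv2.inRange(h,(18,70,60),(38,255,255)); m[:,:365]=0;m[:,440:]=0;m[:130]=0;m[205:]=0
ys,xs=np.nonzero(m); e=cv2.fitEllipse(np.c_[xs,ys].astype(np.float32)); print("ring",e, ray(w,*e[0],.01).round(4))
m=cv2.inRange(h,(0,120,80),(5,255,255)); m[:,:270]=0;m[:,290:]=0;m[:205]=0;m[260:]=0
ys,xs=np.nonzero(m); 
for v in range(212,253,4): 
    k=ys==v
    if k.any(): print(v,xs[k].min(),xs[k].max(),ray(w,xs[k].mean(),v,.033).round(4))
s=robot.state(); print(s["tcp_pos"],s["contact_force"],s["width"])
d=viewer.camera("scene"); cv2.imwrite("pics/s2.png",cv2.resize(d["frame"][150:280,220:380,::-1],None,fx=4,fy=4))
E
```

```text
ring ((403.0308532714844, 166.97283935546875), (48.384376525878906, 52.90325164794922), 54.28255081176758) [0.4961 0.0875 0.01  ]
216 276 280 [ 0.565  -0.0606  0.033 ]
220 276 281 [ 0.5702 -0.0598  0.033 ]
224 277 281 [ 0.5756 -0.059   0.033 ]
228 277 280 [ 0.581  -0.0594  0.033 ]
232 278 280 [ 0.5865 -0.0585  0.033 ]
236 278 280 [ 0.592  -0.0583  0.033 ]
240 278 280 [ 0.5976 -0.0581  0.033 ]
244 278 281 [ 0.6031 -0.0573  0.033 ]
248 278 281 [ 0.6088 -0.057   0.033 ]
[ 0.49866149 -0.01286495  0.05111842] [-0.16730903 -0.07029117  1.13343884] 0.08557065831552048
```

View pics/s2.png

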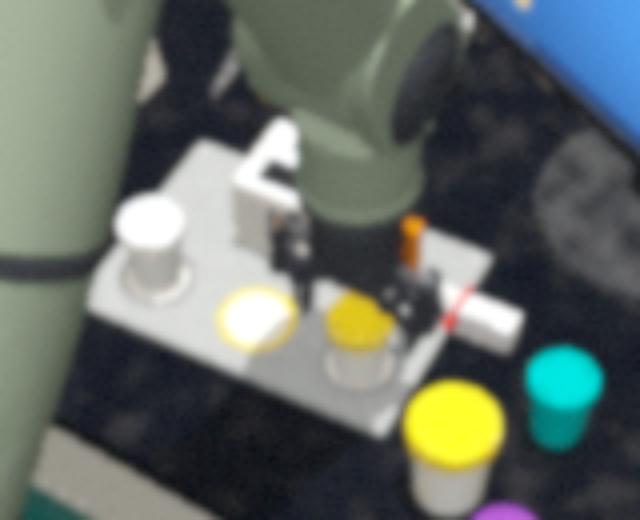

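The fingers straddle the small yellow lid (crop 360,318), and the white cup and ring are clear. Closing gently.

>>> drive_tool --deltas '[{"dr": [0, 0, 0], "travel": [0, 0, 0], "grip": 0.7}, {"dr": [0, 0, 0], "travel": [0, 0, 0], "grip": 0.6}, {"dr": [0, 0, 0], "travel": [0, 0, 0], "grip": 0.5}, {"dr": [0, 0, 0], "travel": [0, 0, 0], "grip": 0.5}, {"dr": [0, 0, 0], "travel": [0, 0, 0], "grip": 0.5}]' --newtons 25

```text
clock: 3.95
tcp_pos: [0.4997, -0.0134, 0.0522]
tool_rot: [0.001, -0.046, 0.999, 0.0]
contact_force: [-0.8, -0.5, 7.7]
width: 0.0564
grasp_force: 24.8
```

>>> drive_tool --deltas '[{"dr": [0, 0, 0], "travel": [-0.001, 0.015, 0], "grip": 0.5}, {"dr": [0, 0, 0], "travel": [-0.002, 0.025, 0], "grip": 0.5}, {"dr": [0, 0, 0], "travel": [-0.002, 0.03, 0], "grip": 0.5}, {"dr": [0, 0, 0], "travel": [-0.002, 0.03, 0], "grip": 0.5}, {"dr": [0, 0, 0], "travel": [-0.002, 0.03, 0], "grip": 0.5}, {"dr": [0, 0, 0], "travel": [-0.002, 0.03, 0], "grip": 0.5}, {"dr": [0, 0, 0], "travel": [-0.002, 0.03, 0], "grip": 0.5}, {"dr": [0, 0, 0], "travel": [-0.002, 0.03, 0], "grip": 0.5}, {"dr": [0, 0, 0], "travel": [-0.001, 0.02, 0], "grip": 0.5}, {"dr": [0, 0, 0], "travel": [0, 0.013, 0], "grip": 0.5}, {"dr": [0, 0, 0], "travel": [0, 0, 0], "grip": 0.5}, {"dr": [0, 0, 0], "travel": [0, 0, 0], "grip": 0.5}]'

```text
clock: 5.45
tcp_pos: [0.4969, 0.0879, 0.0522]
tool_rot: [0.001, -0.046, 0.999, 0.0]
contact_force: [-0.6, -0.8, 9.1]
width: 0.0569
grasp_force: 25.0
```

```bash
python3 - <<'E'
from cell import robot, viewer
from h import *
s=robot.state(); print(s["tcp_pos"],s["contact_force"],s["width"])
w=viewer.camera("wrist"); cv2.imwrite("pics/w2.png",w["frame"][:,:,::-1])
for st,ce in blobs(w,(22,110,60),(35,255,255),(0,0,640,400),200): print(st,ce.round(1),ray(w,*ce,.081).round(4))
E
```

```text
[0.49687921 0.08792874 0.05222035] [-0.57111829 -0.7579789   9.1300302 ] 0.05693274068050314
(np.int32(259), np.int32(176), np.int32(128), np.int32(167), np.int32(13183)) [322.1 274.7] [0.4888 0.0873 0.081 ]
```

View pics/w2.png

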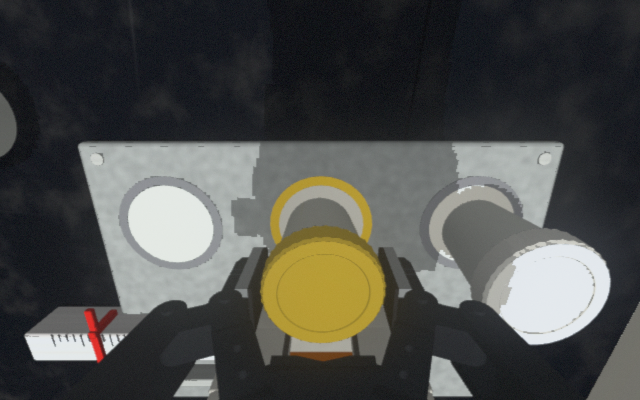

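Cup stands inside the yellow ring (ring at 321,215; lid at 323,290), centred left-right. Releasing and rising to check.

>>> drive_tool --deltas '[{"dr": [0, 0, 0], "travel": [0, 0, 0], "grip": 0.75}, {"dr": [0, 0, 0], "travel": [0, 0, 0], "grip": 0.95}, {"dr": [0, 0, 0], "travel": [0, 0, 0], "grip": 0.95}, {"dr": [0, 0, 0], "travel": [0, 0, -0.03], "grip": 0.95}, {"dr": [0, 0, 0], "travel": [0, 0, -0.08], "grip": 0.95}, {"dr": [0, 0, 0], "travel": [0, 0, -0.1], "grip": 0.95}, {"dr": [0, 0, 0], "travel": [0, 0, -0.1], "grip": 0.95}, {"dr": [0, 0, 0], "travel": [0, 0, -0.09], "grip": 0.95}, {"dr": [0, 0, 0], "travel": [0, 0, 0], "grip": 0.4}, {"dr": [0, 0, 0], "travel": [0, 0, 0], "grip": 0.4}]'

```text
clock: 6.75
tcp_pos: [0.4958, 0.0879, 0.2113]
tool_rot: [-0.0, -0.046, 0.999, 0.0]
contact_force: [0.3, 0.5, -0.8]
width: 0.0466
grasp_force: 0.0
```

```bash
python3 - <<'E'
from cell import robot, viewer
from h import *
import pickle
o=np.array([.4968,.088]);ex=np.array([.9959,.0906]);ey=np.array([-.0906,.9959])
rd=lambda X:((X[:2]-o)@np.c_[ex,ey]*1000).round(1)
s=robot.state(); print(s["tcp_pos"],s["width"],rd(s["tcp_pos"]))
w=viewer.camera("wrist"); t=viewer.camera("top"); pickle.dump((w,t),open("w3.pkl","wb")); cv2.imwrite("pics/w3.png",w["frame"][:,:,::-1])
for n,c in(("w",w),("t",t)):
  for nm,lo,hi,z in(("yel",(22,100,60),(35,255,255),.081),("org",(5,130,80),(20,255,255),.104),("red",(0,150,80),(4,255,255),.033)):
    for st,ce in blobs(c,lo,hi,(0,0,640,400) if n=="w" else (285,190,345,245),6): print(n,nm,st,ce.round(1),rd(ray(c,*ce,z)))
E
```

```text
[0.49581075 0.08789349 0.21131563] 0.046646512542162524 [-1. -0.]
w yel (np.int32(15), np.int32(63), np.int32(103), np.int32(92), np.int32(7336)) [ 65.5 107.7] [ -71.4 -223.1]
w yel (np.int32(291), np.int32(139), np.int32(60), np.int32(76), np.int32(3174)) [320.5 180.2] [-6.  -1.7]
w org (np.int32(213), np.int32(244), np.int32(21), np.int32(40), np.int32(289)) [221.6 266.5] [ 73. -96.]
w org (np.int32(205), np.int32(248), np.int32(19), np.int32(36), np.int32(128)) [211.  270.5] [  77.4 -106.7]
w org (np.int32(284), np.int32(282), np.int32(4), np.int32(4), np.int32(16)) [285.5 283.5] [ 92.  -35.9]
w org (np.int32(424), np.int32(354), np.int32(4), np.int32(10), np.int32(32)) [425.4 358.4] [187. 111.]
w red (np.int32(187), np.int32(217), np.int32(9), np.int32(39), np.int32(157)) [191.1 235.2] [  75.4 -154.5]
t org (np.int32(323), np.int32(199), np.int32(3), np.int32(6), np.int32(11)) [324.1 201.5] [  79.1 -103.4]
t red (np.int32(338), np.int32(203), np.int32(2), np.int32(9), np.int32(14)) [338.4 207.4] [  65.9 -154.1]
```

View pics/w3.png

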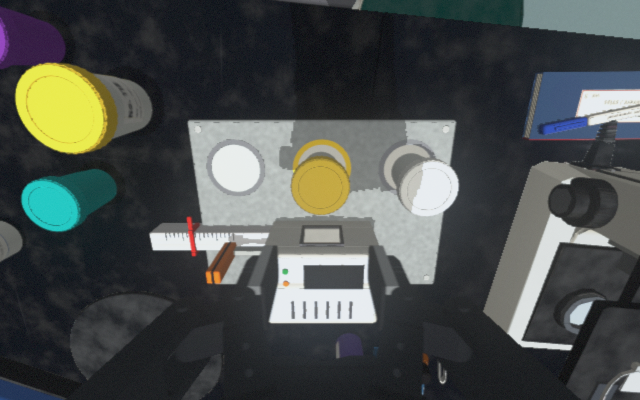

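Lid (320,187) sits centred left-right over the yellow ring and upright, the same tilt as seen for the white cup; the white cup is untouched. Post top is at (221,265), marker at reader y ≈ -154.4 mm. Going above the post.

>>> drive_tool --deltas '[{"dr": [0, 0, 0], "travel": [-0.043, -0.0525, 0], "grip": 0.36}, {"dr": [0, 0, 0], "travel": [-0.043, -0.0525, 0], "grip": 0.36}, {"dr": [0, 0, 0], "travel": [-0.043, -0.0525, 0], "grip": 0.36}, {"dr": [0, 0, 0], "travel": [-0.043, -0.0525, 0], "grip": 0.36}, {"dr": [0, 0, 0], "travel": [-0.043, -0.0525, 0], "grip": 0.36}, {"dr": [0, 0, 0], "travel": [0, 0, 0.07], "grip": 0.36}, {"dr": [0, 0, 0], "travel": [0, 0, 0.07], "grip": 0.36}, {"dr": [0, 0, 0], "travel": [0, 0, 0], "grip": 0.36}, {"dr": [0, 0, 0], "travel": [0, 0, 0], "grip": 0.36}]' --newtons 80

```text
clock: 7.98
tcp_pos: [0.5916, -0.0088, 0.1559]
tool_rot: [0.0, -0.046, 0.999, -0.0]
contact_force: [-0.1, -0.8, 1.2]
width: 0.0305
grasp_force: 0.0
```

```bash
cat >> h.py <<'E'
o=np.array([.4968,.088]);ex=np.array([.9959,.0906]);ey=np.array([-.0906,.9959])
rd=lambda X:((X[:2]-o)@np.c_[ex,ey]*1000).round(1)
E
python3 - <<'E'
from cell import robot, viewer
from h import *
s=robot.state(); print(s["tcp_pos"],s["width"],rd(s["tcp_pos"]))
w=viewer.camera("wrist"); cv2.imwrite("pics/w4.png",w["frame"][:,:,::-1])
for nm,lo,hi,z in(("yel",(22,100,60),(35,255,255),.081),("org",(5,130,60),(20,255,255),.104),("red",(0,150,80),(4,255,255),.033)):
    for st,ce in blobs(w,lo,hi,(0,0,640,400),20): print(nm,st,ce.round(1),rd(ray(w,*ce,z)))
E
```

```text
[ 0.59161951 -0.0087565   0.1558581 ] 0.030466580797350037 [  85.7 -105. ]
yel (np.int32(79), np.int32(0), np.int32(117), np.int32(37), np.int32(2989)) [140.5  14.3] [ -44.5 -219.7]
yel (np.int32(401), np.int32(46), np.int32(115), np.int32(87), np.int32(6884)) [464.2  88.6] [-0.3 -8.5]
org (np.int32(312), np.int32(185), np.int32(8), np.int32(41), np.int32(254)) [315.9 207.8] [  77.7 -109.4]
org (np.int32(323), np.int32(185), np.int32(8), np.int32(41), np.int32(261)) [326.2 207.4] [  77.4 -102.2]
org (np.int32(412), np.int32(226), np.int32(7), np.int32(7), np.int32(39)) [414.9 229.1] [ 93.9 -39.2]
org (np.int32(527), np.int32(330), np.int32(29), np.int32(24), np.int32(395)) [540.1 339.9] [193.6  73.1]
red (np.int32(264), np.int32(152), np.int32(9), np.int32(53), np.int32(245)) [267.7 176.7] [  75.1 -154.7]
```

View pics/w4.png

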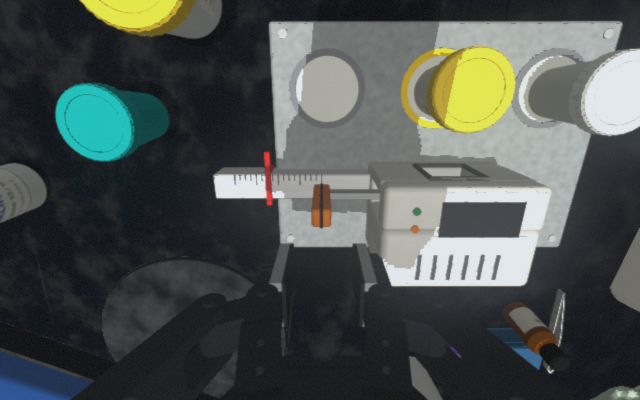

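The post (321,205) with its black line lies right under the fingers' centre line (y -105.8 against TCP -105.0). Marker is at (268,178). Descending and gripping.

>>> drive_tool --deltas '[{"dr": [0, 0, 0], "travel": [0, -0.002, 0.06], "grip": 0.36}, {"dr": [0, 0, 0], "travel": [0, 0, 0.06], "grip": 0.36}, {"dr": [0, 0, 0], "travel": [0, 0, 0.06], "grip": 0.36}, {"dr": [0, 0, 0], "travel": [0, 0, 0.033], "grip": 0.36}, {"dr": [0, 0, 0], "travel": [0, 0, 0], "grip": 0.36}, {"dr": [0, 0, 0], "travel": [0, 0, 0], "grip": 0.2}, {"dr": [0, 0, 0], "travel": [0, 0, 0], "grip": 0}, {"dr": [0, 0, 0], "travel": [0, 0, 0], "grip": 0}, {"dr": [0, 0, 0], "travel": [0, 0, 0], "grip": 0}]' --newtons 80

```text
clock: 9.15
tcp_pos: [0.5921, -0.01, 0.0713]
tool_rot: [0.001, -0.046, 0.999, -0.0]
contact_force: [-0.1, -2.7, 5.9]
width: 0.013
grasp_force: 78.1
```

>>> drive_tool --deltas '[{"dr": [0, 0, 0], "travel": [0, -0.01, 0], "grip": 0}, {"dr": [0, 0, 0], "travel": [0, -0.018, 0], "grip": 0}, {"dr": [0, 0, 0], "travel": [0, -0.02, 0], "grip": 0}, {"dr": [0, 0, 0], "travel": [0, -0.02, 0], "grip": 0}, {"dr": [0, 0, 0], "travel": [0, -0.02, 0], "grip": 0}, {"dr": [0, 0, 0], "travel": [0, -0.018, 0], "grip": 0}, {"dr": [0, 0, 0], "travel": [0, -0.01, 0], "grip": 0}, {"dr": [0, 0, 0], "travel": [0, -0.005, 0], "grip": 0}, {"dr": [0, 0, 0], "travel": [0, 0, 0], "grip": 0}, {"dr": [0, 0, 0], "travel": [0, 0, 0], "grip": 0}]'

```text
clock: 10.4
tcp_pos: [0.5964, -0.0561, 0.0712]
tool_rot: [0.001, -0.046, 0.999, 0.001]
contact_force: [-2.7, 8.1, 7.9]
width: 0.013
grasp_force: 78.8
```

```bash
python3 - <<'E'
from cell import robot, viewer
from h import *
s=robot.state(); print(s["tcp_pos"],s["width"],rd(s["tcp_pos"]),s["contact_force"])
w=viewer.camera("wrist"); cv2.imwrite("pics/w5.png",cv2.resize(w["frame"][100:380,200:440,::-1],None,fx=2,fy=2))
c=viewer.camera("scene"); cv2.imwrite("pics/s5.png",cv2.resize(c["frame"][180:260,280:380,::-1],None,fx=6,fy=6))
for n,c,box in(("w",w,(0,0,640,400)),("s",c,(300,190,360,250))):
  for nm,lo,hi,z in(("yel",(22,100,60),(35,255,255),.081),("org",(5,130,60),(20,255,255),.104),("red",(0,150,80),(4,255,255),.033)):
    for st,ce in blobs(c,lo,hi,box,8): print(n,nm,st,ce.round(1),rd(ray(c,*ce,z)))
E
```

```text
[ 0.5963905  -0.05609812  0.07121335] 0.012953063228401288 [  86.1 -152.5] [-2.68279192  8.0828427   7.93588688]
w yel (np.int32(507), np.int32(29), np.int32(102), np.int32(114), np.int32(2140)) [544.5  80.4] [ -2.7 -60.8]
w yel (np.int32(590), np.int32(34), np.int32(50), np.int32(122), np.int32(4481)) [618.7  99.5] [  4.8 -27.6]
w org (np.int32(308), np.int32(224), np.int32(16), np.int32(84), np.int32(937)) [314.9 269.4] [  72.8 -155.6]
w org (np.int32(325), np.int32(225), np.int32(14), np.int32(83), np.int32(879)) [330.8 269.1] [  72.6 -148.9]
w org (np.int32(444), np.int32(226), np.int32(58), np.int32(36), np.int32(1181)) [478.4 244.2] [ 60.8 -88.5]
w org (np.int32(561), np.int32(301), np.int32(13), np.int32(11), np.int32(101)) [567.1 306.3] [ 91.7 -43.8]
w red (np.int32(315), np.int32(177), np.int32(8), np.int32(47), np.int32(306)) [318.4 198.7] [  66.6 -154.9]
s yel (np.int32(323), np.int32(244), np.int32(22), np.int32(6), np.int32(95)) [332.8 247.1] [ -36.4 -201.7]
s org (np.int32(310), np.int32(208), np.int32(4), np.int32(6), np.int32(17)) [311.4 210. ] [ 50.3 -80.1]
s org (np.int32(333), np.int32(209), np.int32(4), np.int32(15), np.int32(47)) [334.3 215.5] [  64.7 -157.5]
```

View pics/w5.png

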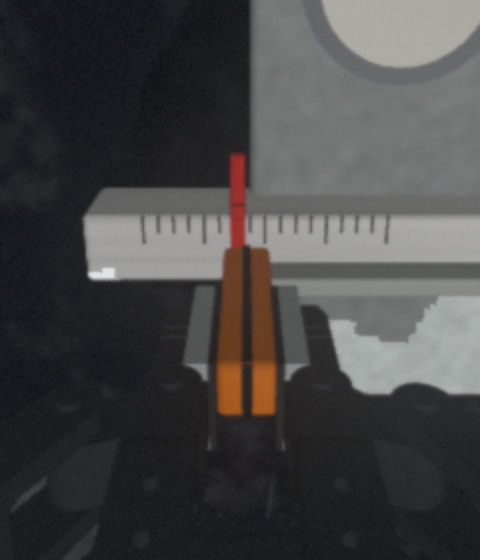

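Post line at crop u≈246.5, marker at crop u≈237: about 2.5 mm short. Nudging further.

>>> drive_tool --deltas '[{"dr": [0, 0, 0], "travel": [0, -0.003, 0], "grip": 0}, {"dr": [0, 0, 0], "travel": [0, -0.003, 0], "grip": 0}, {"dr": [0, 0, 0], "travel": [0, 0, 0], "grip": 0}, {"dr": [0, 0, 0], "travel": [0, 0, 0], "grip": 0}]'

```text
clock: 11.0
tcp_pos: [0.5966, -0.0584, 0.0712]
tool_rot: [0.001, -0.046, 0.999, 0.001]
contact_force: [-3.1, 8.4, 6.6]
width: 0.0125
grasp_force: 78.8
```

```bash
python3 - <<'E'
from cell import robot, viewer
from h import *
s=robot.state(); print(s["tcp_pos"],s["width"],rd(s["tcp_pos"]),s["contact_force"],s["clock"])
w=viewer.camera("wrist"); cv2.imwrite("pics/w6.png",cv2.resize(w["frame"][100:380,200:440,::-1],None,fx=2,fy=2))
g=cv2.cvtColor(w["frame"],cv2.COLOR_RGB2HSV)
org=cv2.inRange(g,(5,130,60),(20,255,255))
for v in(230,245,260,275,290,300):
    x=np.nonzero(org[v,300:350])[0]+300; gap=[(a+b)/2 for a,b in zip(x,x[1:]) if b-a>1]
    print(v,x.min(),x.max(),gap)
    if v>=285 and gap: print(" line top",rd(ray(w,gap[0],v,.104)))
    # front face of post is x=78 plane
for st,ce in blobs(w,(0,150,80),(4,255,255),(0,0,640,400),20): print("red",st,ce.round(1),rd(ray(w,*ce,.033)))
c=viewer.camera("top"); print("yel top",[(st,ce.round(1),rd(ray(c,*ce,.081))) for st,ce in blobs(c,(22,120,80),(35,255,255),(284,215,312,245),15)])
cv2.imwrite("pics/t6.png",cv2.resize(c["frame"][175:275,240:400,::-1],None,fx=5,fy=5))
E
```

```text
[ 0.59660814 -0.05841953  0.07123006] 0.012508772426067424 [  86.1 -154.9] [-3.0742168   8.35177547  6.62370063] 11.0
230 313 333 [np.float64(322.5)]
245 311 334 [np.float64(323.0)]
260 310 335 [np.float64(323.0)]
275 309 337 [np.float64(323.0)]
290 308 338 [np.float64(323.0)]
 line top [  83.1 -154.5]
300 308 337 [np.float64(323.5)]
 line top [  88.3 -154.2]
red (np.int32(319), np.int32(177), np.int32(7), np.int32(47), np.int32(302)) [322.2 198.7] [  66.6 -154.8]
yel top [((np.int32(287), np.int32(221), np.int32(19), np.int32(20), np.int32(219)), array([295.8, 229.8]), array([-2.3, -0.9]))]
```

View pics/w6.png

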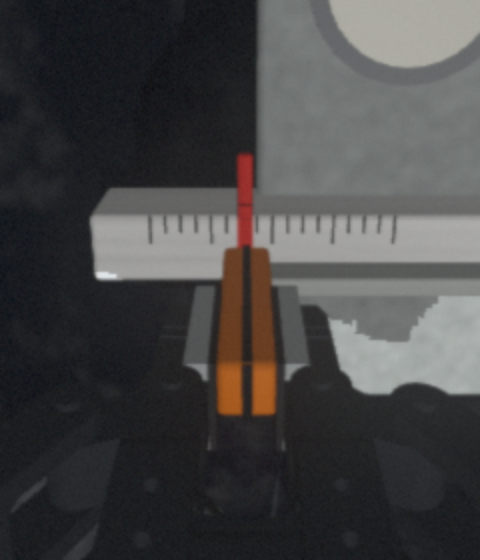

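View pics/t6.png

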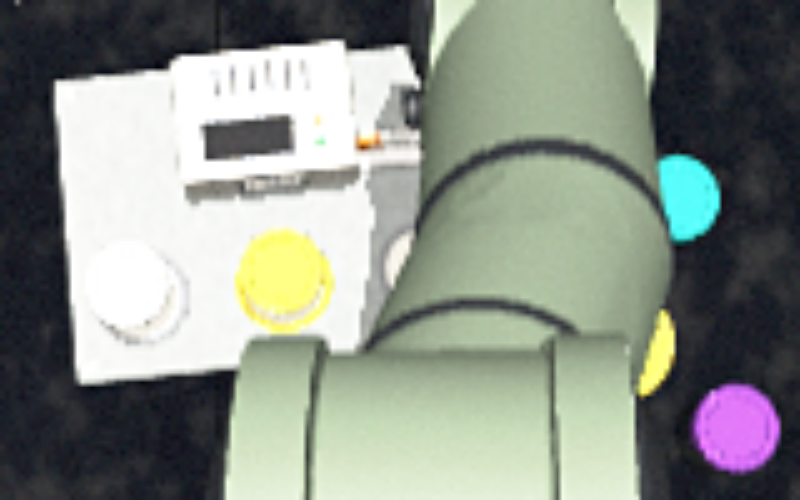

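The black line (crop 247) is level with the red marker (crop 245), a difference of about 0.4 mm. The top view shows the lid (283,271) centred over the yellow ring. Handing in.

```bash
python3 -c "
from cell import robot
print(robot.close_job())"
```

```text
the job is handed in; nothing more can be done
None
```

I slid the yellow-lidded cup upright into the yellow circle, centred to within about 2 mm. I then pulled the shutter until its line was within about 0.5 mm of the red marker, and handed in at about 11 s with the gripper still holding it; no verdict was returned.

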